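# Tip the stone blanks into the parts chest and close it

## Robot

A 6-joint arm with a two-finger parallel gripper is mounted at the origin on the work surface. World frame = base frame: x ahead of the robot, y to its left, z up, the work surface at z = 0. Lengths are in m, angles in rad, forces in N, time in s.
With the tool pointing down it reaches from about 0.35 to 0.85 m from the base axis. Payload 8.1 kg.
Tool frame: the origin (TCP) lies between the finger pads; the fingertips stand 11 mm ahead of it and the grasp point (between the pads) lies 8 mm behind it (robot.tips_ahead is the distance from the TCP to the fingertips, in m); z points along the fingers, y is the line along which they close (so a half turn about z gives the same grasp; the last joint's range is limited). The gripper opens to 93 mm and grips with 3 to 60 N. Pads are 15 mm wide; open, the fingers measure 128 mm over their backs; the gripper's body (75 mm by 188 mm) begins 65 mm behind the grasp point.
Start: joints at [1.106, 0.13, 1.488, -0, 1.523, -0.085], TCP at [0.222, 0.557, 0.23] pointing down, gripper open.
Joint ranges: [-2.96, 2.96], [-0.89, 2.26], [0.02, 2.5], [-1.34, 4.48], [0, 2.73], [-2.66, 2.66]. Speed limits (rad/s): [2.39, 2.39, 2.79, 3.14, 3.14, 3.14].

## Interface

Orientations are given as a rotation vector (axis times angle).
In Python, from plant import robot gives the robot as it stands. The module is installed in compiled form; this text tells all that it offers.
- The arm moves only by the tool move_arm, never from a script. Its argument "deltas" is one flat list of numbers, 7 for each row, row after row: the shift along the tool's x, y, z in m, then the turn, a rotation vector about the tool's x, y, z in rad, then the opening, from 0 (shut) to 1 (fully open). A call has 1 to 12 rows; each row is the pose to reach, as a shift and turn from the pose commanded when the call began, along the tool's axes at that moment; what a row does not reach only later rows make up. A row lasts 1/8 s, in which the tool goes at most 62.5 mm and 10.7 degrees, less where a joint would pass 70% of its speed; a pose out of reach is approached as far as the arm can. A call with a gripper value outside its range is refused whole. The fingers move at their own pace and stop on an object; "squeeze" is the grip in N (left out, the last holds). Time passes only in rows, so rows that repeat a pose let the fingers close. It gives the time, the measured TCP pose, the force, the opening and the grip force at its end, in the units of the state.
- robot.read_state(): the state, without advancing time (a new reading comes with each control period).
- robot.read_camera(name): name is "scene" or "side" or "wrist"; returns (picture, depth): 384x512x3 uint8, red, green, blue; 384x512 float32, m along the optical axis (not along the pixel's ray), 0 where there is no reading.
- robot.camera_model(name): a dict with "K" (3x3 intrinsics, pixels), "k1" (the pictures are not rectified: a ray, as slopes to the right and down, at radius r is drawn at 1 + k1 r^2 times it, then the intrinsics apply), "R" (3x3) and "t" (3): a world point X has camera coordinates R X + t; the wrist camera has in their place "tool_from_camera" (4x4, takes a point from camera to tool coordinates, whose origin is the TCP and whose axes are the flange's). Camera axes: x right, y down, z forward; pixel columns grow to the right and rows downward; lengths in m; the calibration is good to about 2 mm. A picture is of the moment at which its call begins: read the wrist's pose just before it. camera_model takes no time and is no camera call.
- robot.close_job(): hands the job in; it is judged then, once.
Trained networks look in the newest picture that a camera, given by its name, has taken for a name from the list of things; names that differ only in an ending like _2 or _b are one class to them, and where a whole thing is asked for, a point or a joint stands for the part that bears it (a point fixed in the world has none). Each returns a list of dicts, best first, with "confidence" (0 to 1); they miss things now and then, are a little off and sometimes report something else, mostly with a low value. They report only what shows in the picture. A call takes as long as a camera call. They do not tell look-alikes from the thing itself.
- robot.recognise(camera, label): "uv" ([column, row] in pixels, amid what is visible of it).
The state is a dict: "t": time; "q": joint angles; "dq": joint speeds; "joint_torque": joint torques, N m; "tool_pos": TCP position; "orientation": TCP orientation; "force": force on the tool from outside, world axes, zero at the start; "wrist_torque": the same for the moment, N m; "opening": finger opening in m; "gripper_force": force on a finger pad.
Only numpy, scipy, OpenCV 4.12 (cv2) and the standard library are available. Lean on these libraries where they do the work, as an engineer would, in place of code of your own. Each camera call takes 0.05 s, during which the arm holds its last target. There are 200 camera calls.

## Task

Pick up the scoop tray by its red bar, carry it over the green chest and tip it there so that all four stone blanks slide off its open lip into the open compartment; keep the lip low over the chest so that they do not drop far and chip, and do not touch the blanks with the gripper. Then stand the empty tray back upright on the blue mat and slide the orange cover fully shut over the compartment. Leave the glue bottle, the screwdriver and the mug where they are.

Things in the scene. Friction and masses are not known exactly. Their poses are not given: they have to be found in the camera images.
- tray: Polished steel scoop tray, loose, about 0.22 kg: floor 154 (x) by 98 (y) by 4 mm thick, walls 26 mm high on both sides and at the +x end, open lip at the -x end; a red grip bar on two posts spans it above its middle. Origin: centre of the underside. It starts on the mat holding the blanks, lip roughly towards the robot.
- tray_grip (a point): Centre of the red grip bar, 82 mm above the middle of the tray's underside. Axes as the tray. The bar is 104 mm long along y, 14 mm thick along x, and runs 68 to 96 mm above the underside; the posts' outer faces are 53 mm either side of the middle. The tray balances about level below the bar.
- tray_lip (a point): Middle of the open lip, on the floor's upper face: 77 mm from the tray's middle along its -x, 4 mm above its underside. Axes as the tray. The blanks begin to slide towards it at 15 to 24 degrees of tilt and run off readily at 35 to 40 degrees.
- blank0: Pale green stone block, 26 by 22 by 20 mm high, 30 g nominal. Origin: centre of its underside. Starts on the tray's floor.
- blank1: Greener stone disc, 24 mm across, 18 mm high, 30 g nominal. Origin: centre of its underside. Starts on the tray's floor.
- blank2: Pale green stone hexagon, 28 mm across corners, 20 mm high, 30 g nominal. Origin: centre of its underside. Starts on the tray's floor.
- blank3: Greener rounded stone cube, 22 mm, 30 g nominal. Origin: centre of its underside. Starts on the tray's floor.
- mat: Flat blue mat fixed on the bench, 240 (x) by 200 (y) by 3 mm thick. Origin: centre of its underside.
- chest: Green parts chest fixed on the bench, 190 (x) by 330 (y) mm, walls 6 mm thick and 70 mm high, with aluminium guide rails on both long sides up to 78 mm. Origin: centre of its underside. Its +y half is an open compartment, its -y half is closed by a plywood deck at 70 mm on which the open cover is parked.
- compartment (a point): Centre of the compartment's inner floor, 6 mm above the bench and 80 mm along the chest's +y from its origin. Axes as the chest. Inside, the compartment is 178 mm (x) by 158 mm (y); its rim is 64 mm above this point (rails 72 mm).
- cover (a joint): Slide of the orange cover along the chest's y: 0 = fully shut over the compartment (end stop), 0.16 m = fully open over the deck; opening moves it towards the chest's -y. Sliding takes about 2 N and it stays where it is left. It starts open at 0.145 to 0.16.
- cover_grip (a point): In the black upright handle on the orange cover (cover 176 by 165 mm, upper face 76 mm above the bench), 100 mm above the bench. The handle is 60 mm long along the chest's x, 14 mm thick along its y, and stands from 76 to 108 mm above the bench. Axes as the chest; moves with the cover, over the compartment's centre when shut.
- glue: White glue bottle with a red cap, 44 mm across and 100 mm high, standing loose beyond the work. Origin: centre of its underside.
- driver: Screwdriver with a green handle lying on the bench beyond the work, roughly along the world's y. Origin: near its middle, on the bench.
- mug: Blue mug, 76 mm across and 85 mm high with a handle at its +y, standing loose beyond the work. Origin: centre of its underside.
Not all that is in view belongs to the job. Leave any black or purple look-alike of the blank2 alone.

How it is judged:
By the outcome, as a careful person would: the job done as asked, in the order asked, and still so for the second after the job is handed in, with the robot touching nothing.
It also fails if it takes over 72 s, if anything falls off the work surface, if the arm or the gripper's body presses on something with over 40 N, if the wrist force passes 120 N, or if a joint passes its speed limit or range.

## Working session

There is one attempt and no reset: what is moved stays moved. The work goes in short steps, Python scripts to look and compute and a tool call to move; the robot and the scene stay as the last step left them, time stands still between calls to the robot, and variables do not carry over. Pictures are saved under pics/ and viewed, at most 10 in all, crops included, and the job is handed in when it is done.

Besides the shell and the picture viewer there is one more tool, called after "Call:" as name(argument=value, ...) on one line, values as JSON. move_arm: Moves the arm, as the interface text tells. Its arguments: {"type":"object","properties":{"deltas":{"type":"array","items":{"type":"number"}},"squeeze":{"type":"number"}},"required":["deltas"]}

```bash
mkdir -p pics
cat > h.py <<'E'
import numpy as np,cv2
from plant import robot
from scipy.spatial.transform import Rotation as Ro
def cloud(name):
    st=robot.read_state(); im,d=robot.read_camera(name); m=robot.camera_model(name)
    K=np.array(m["K"]);h,w=d.shape
    u,v=np.meshgrid(np.arange(w),np.arange(h))
    xd=(u-K[0,2])/K[0,0];yd=(v-K[1,2])/K[1,1]
    x,y=xd.copy(),yd.copy()
    for _ in range(10):
        s=1+m["k1"]*(x*x+y*y);x=xd/s;y=yd/s
    P=np.stack([x*d,y*d,d],-1)
    if "R" in m: W=(P-np.array(m["t"]))@np.array(m["R"])
    else:
        T=np.array(m["tool_from_camera"]);R=Ro.from_rotvec(st["orientation"]).as_matrix()
        W=(P@T[:3,:3].T+T[:3,3])@R.T+np.array(st["tool_pos"])
    W[d==0]=np.nan
    return im,d,W
def save(im,f): cv2.imwrite("pics/"+f,im[:,:,::-1])
E
python3 - <<'E'
from h import *
print(robot.read_state())
ims=[]
for c in ("scene","side"):
    im,d,W=cloud(c);save(im,c+"0.png");np.save(c+"W.npy",W);np.save(c+"I.npy",im)
    for l in ["tray","tray_grip","blank0","blank1","blank2","blank3","mat","chest","cover_grip","glue","driver","mug"]:
        r=robot.recognise(c,l)
        print(c,l,[(np.round(a["uv"]),round(a["confidence"],2),np.round(W[int(a["uv"][1]),int(a["uv"][0])],3)) for a in r[:3]])
E
```

```text
{'t': 0.0, 'q': array([ 1.10560604e+00,  1.31157224e-01,  1.48924677e+00, -2.36887753e-05,
        1.52298648e+00, -8.53800537e-02]), 'dq': array([-1.49845873e-03, -2.75874553e-04,  1.33233941e-03, -6.58493781e-04,
        5.11728773e-05, -5.44566026e-04]), 'joint_torque': array([ 1.44576818e-03, -5.59862816e+01, -4.91742969e+01,  7.70213362e-02,
        3.53850983e-02, -1.30117860e-04]), 'tool_pos': array([0.22218278, 0.55677239, 0.22860763]), 'orientation': array([-5.92935040e-01, -3.08465521e+00,  2.72737431e-03]), 'force': array([-0.37808023,  0.34502033,  0.04024731]), 'wrist_torque': array([-0.02887985,  0.02405642, -0.01666605]), 'gripper_force': 0.0, 'opening': 0.09281236032097538}
scene tray [(array([156., 252.]), 0.89, array([ 0.475, -0.197,  0.011])), (array([154., 273.]), 0.2, array([ 0.519, -0.233,  0.025]))]
scene tray_grip [(array([157., 251.]), 0.84, array([ 0.475, -0.197,  0.011]))]
scene blank0 [(array([163., 246.]), 0.74, array([ 0.488, -0.186,  0.028])), (array([126., 196.]), 0.7, array([ 0.317, -0.157,  0.021])), (array([152., 274.]), 0.63, array([ 0.519, -0.237,
[... 2094 characters left out ...]
579, -0.034,  0.021])), (array([174., 249.]), 0.63, array([ 0.386, -0.065,  0.019]))]
side mat [(array([232., 342.]), 0.58, array([ 0.472, -0.267,  0.003]))]
side chest [(array([240., 171.]), 0.71, array([0.536, 0.114, 0.075])), (array([248., 171.]), 0.31, array([0.551, 0.108, 0.077]))]
side cover_grip [(array([246., 170.]), 0.7, array([0.548, 0.119, 0.076]))]
side glue [(array([362., 208.]), 0.68, array([ 0.757, -0.048,  0.053]))]
side driver [(array([339., 170.]), 0.93, array([0.804, 0.187, 0.018]))]
side mug [(array([405., 248.]), 0.79, array([ 0.763, -0.195,  0.071])), (array([260., 285.]), 0.56, array([ 0.526, -0.189,  0.028])), (array([241., 172.]), 0.47, array([0.535, 0.108, 0.076]))]
```

Run:
```python
from h import *
I=cv2.imread("pics/scene0.png")
J=cv2.imread("pics/side0.png")
cv2.imwrite("pics/both0.png",np.vstack([I,J])[:,:] if 0 else cv2.resize(np.hstack([I[60:380,60:480],J[100:384,120:480][:,:].copy() if 0 else J[64:384,80:500]]),(800,305)))
for c in("scene","side"):
    W=np.load(c+"W.npy");im=np.load(c+"I.npy").astype(int)
    hsv=cv2.cvtColor(im.astype(np.uint8),cv2.COLOR_RGB2HSV);h,s,v=hsv[...,0],hsv[...,1],hsv[...,2]
    x,y,z=W[...,0],W[...,1],W[...,2]
    def rep(n,m):
        p=W[m]
        if len(p)<8: print(c,n,len(p));return
        r=cv2.minAreaRect((p[:,:2]*1000).astype(np.float32)); print(c,n,len(p),np.round(np.median(p,0),3),"z",np.round(np.percentile(p[:,2],[2,98]),3),"rect",np.round(r[0]),np.round(r[1]),round(r[2],1))
    rep("bar",((h<8)|(h>172))&(s>130)&(v>80)&(z>.085)&(z<.11)&(y<-.1))
    rep("orange",(h>8)&(h<22)&(s>130)&(v>100)&(z>.07)&(z<.085))
    rep("blue",(h>100)&(h<125)&(s>100)&(z>-.003)&(z<.01)&(y<0)&(x<.65))
    rep("rails",(z>.0735)&(z<.083)&(s<60)&(y>-.05)&(x>.35)&(x<.75))
    rep("handle",(z>.102)&(z<.115)&(v<80)&(y>-.1)&(x<.75)&(x>.35))
    rep("green",(h>35)&(h<90)&(s>60)&(z>.062)&(z<.074)&(x<.75))
```

```text
scene bar 549 [ 0.483 -0.209  0.098] z [0.086 0.101] rect [ 480. -206.] [104.  15.] 88.8
scene orange 3805 [0.561 0.12  0.075] z [0.073 0.077] rect [549. 135.] [178. 169.] 12.0
scene blue 6530 [ 0.518 -0.255  0.003] z [0.001 0.006] rect [ 480. -211.] [242. 200.] 3.5
scene rails 644 [0.602 0.195 0.077] z [0.074 0.08 ] rect [534. 590.] [1117.  255.] 90.0
scene handle 197 [0.559 0.135 0.107] z [0.102 0.112] rect [606. 639.] [1046.   57.] 83.8
scene green 303 [0.505 0.363 0.066] z [0.062 0.072] rect [538. 596.] [1128.  247.] 90.0
side bar 465 [ 0.479 -0.211  0.098] z [0.095 0.1  ] rect [ 480. -205.] [104.  14.] 88.3
side orange 2153 [0.546 0.113 0.076] z [0.074 0.077] rect [552. 138.] [174. 168.] 11.7
side blue 9509 [ 0.469 -0.265  0.003] z [0.001 0.004] rect [ 482. -209.] [237. 199.] 3.3
side rails 415 [0.596 0.195 0.078] z [0.074 0.08 ] rect [ 577. 1142.] [ 340. 2347.] 0.1
side handle 106 [0.557 0.134 0.107] z [0.102 0.114] rect [ 657. 1212.] [2190.   52.] 84.3
side green 8 [-0.884  2.29   0.069] z [0.064 0.073] rect [-668. 1932.] [ 23. 893.] 30.5
```

View pics/both0.png

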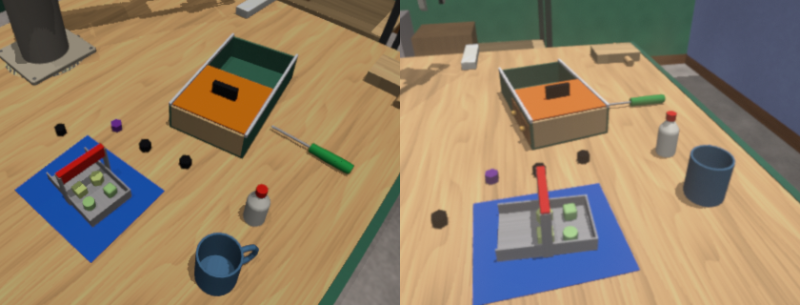

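The view shows the tray on the mat with its red bar at about (80,165) in the left half of the image. The chest is turned about 12°, its compartment is open on the far side and its handle is at (225,90). Four dark or purple decoys lie loose on the bench.

```bash
cat >> h.py <<'E'
def pose(yaw,tilt):
    # tool y along yaw heading (tray +x), z down, then lip(-x) down by tilt deg
    c,s=np.cos(np.radians(yaw)),np.sin(np.radians(yaw))
    B=np.array([[-s,c,0],[c,s,0],[0,0,-1.]]).T
    return Ro.from_rotvec(np.radians(-tilt)*np.array([-s,c,0]))*Ro.from_matrix(B)
def delta(p,R,p0=None,R0=None):
    st=robot.read_state()
    if p0 is None:p0=np.array(st["tool_pos"])
    if R0 is None:R0=Ro.from_rotvec(st["orientation"])
    return np.round(np.r_[R0.inv().apply(np.array(p)-p0),(R0.inv()*R).as_rotvec()],4)
E
python3 - <<'E'
from h import *
print(delta((.36,.15,.23),pose(25,0)), delta((.48,-.206,.18),pose(-1.4,0)))
for c in("scene","side"):
    W=np.load(c+"W.npy");im=np.load(c+"I.npy")
    hsv=cv2.cvtColor(im,cv2.COLOR_RGB2HSV);h,s,v=[hsv[...,i] for i in range(3)]
    x,y,z=W[...,0],W[...,1],W[...,2]
    box=(x>.35)&(x<.75)&(y>.0)&(y<.45)
    for n,m in (("hand",box&(z>.1)&(z<.113)&(v<70)),("top",box&(z>.06)&(z<.083)),("floor",box&(z<.012)&(z>.0)&(h>40)&(h<95)&(s>60))):
        p=W[m]; r=cv2.minAreaRect((p[:,:2]*1000).astype(np.float32)) if len(p)>5 else None; print(c,n,len(p),r)
E
```

```text
[-2.788e-01 -3.272e-01 -4.000e-04 -0.000e+00  0.000e+00  7.547e-01] [-0.5222 -0.6134  0.0497 -0.      0.      1.2154]
scene hand 174 ((552.4585571289062, 134.1514892578125), (58.485511779785156, 14.506580352783203), 12.275306701660156)
scene top 5569 ((534.467041015625, 213.3246307373047), (192.26258850097656, 335.5632019042969), 11.891705513000488)
scene floor 1122 ((537.09130859375, 211.55758666992188), (186.22276306152344, 329.62310791015625), 11.698598861694336)
side hand 99 ((550.691650390625, 131.27316284179688), (52.18164825439453, 8.505561828613281), 8.764636993408203)
side top 3645 ((534.0672607421875, 214.43508911132812), (195.64703369140625, 334.86279296875), 12.169425010681152)
side floor 0 None
```

Call:
move_arm(deltas=[-0.047,-0.055,0,0,0,0.126,1,-0.093,-0.109,0,0,0,0.252,1,-0.14,-0.164,0,0,0,0.378,1,-0.186,-0.218,0,0,0,0.504,1,-0.233,-0.273,0,0,0,0.63,1,-0.279,-0.327,0,0,0,0.755,1,-0.32,-0.375,0.008,0,0,0.83,1,-0.36,-0.422,0.016,0,0,0.91,1,-0.4,-0.47,0.024,0,0,0.99,1,-0.44,-0.518,0.033,0,0,1.07,1,-0.48,-0.566,0.041,0,0,1.15,1,-0.522,-0.613,0.05,0,0,1.215,1])

```text
t: 2.8
tool_pos: [0.4616, -0.1535, 0.1877]
orientation: [2.25, 2.191, 0.001]
force: [1.0, 0.1, 0.4]
opening: 0.0926
gripper_force: 0.0
```

Run:
```python
from h import *
im,d,W=cloud("wrist");save(im,"w1.png");st=robot.read_state();print(st["t"],st["tool_pos"])
hsv=cv2.cvtColor(im,cv2.COLOR_RGB2HSV);h,s,v=[hsv[...,i] for i in range(3)]
x,y,z=W[...,0],W[...,1],W[...,2]
for m in (((h<8)|(h>172))&(s>130)&(v>80)&(z>.08)&(z<.11)),:
    p=W[m];r=cv2.minAreaRect((p[:,:2]*1000).astype(np.float32));print(len(p),r,np.median(p[:,2]))
print(delta((.48,-.206,.078),pose(-1.4,0)))
```

```text
2.85 [ 0.46203205 -0.1593754   0.18555899]
878 ((480.8108215332031, -207.09439086914062), (100.65930938720703, 13.540270805358887), 88.64552307128906) 0.09904832261401147
[-0.0457  0.0195  0.1077 -0.0006  0.0033 -0.0083]
```

View pics/w1.png

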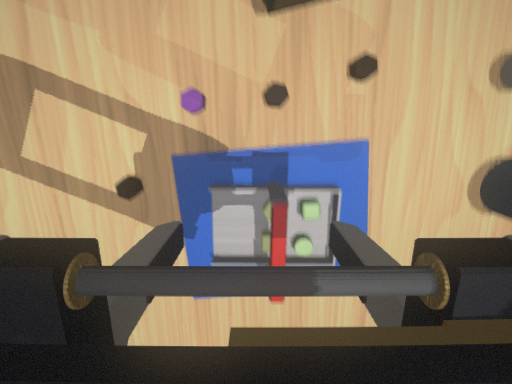

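The wrist view shows the red bar at about (278,240), between the open fingers, and the blanks lie well below it. I'll let the arm settle before descending.

Call:
move_arm(deltas=[0,0,0,0,0,0,1,0,0,0,0,0,0,1])

```text
t: 3.1
tool_pos: [0.461, -0.1504, 0.1877]
orientation: [-2.247, -2.195, -0.001]
force: [-0.8, 0.7, 0.5]
opening: 0.0932
gripper_force: 0.0
```

Run:
```python
from h import *
print(robot.read_state()["tool_pos"],delta((.4805,-.2065,.12),pose(-1.4,0)),delta((.4805,-.2065,.078),pose(-1.4,0)))
```

```text
[ 0.46097419 -0.15035736  0.18768517] [-0.0557  0.0208  0.0677  0.     -0.0004  0.0012] [-0.0557  0.0208  0.1097  0.     -0.0004  0.0012]
```

Call:
move_arm(deltas=[-0.028,0.01,0.03,0,0,0,1,-0.056,0.021,0.06,0,0,0.001,1,-0.056,0.021,0.075,0,0,0.001,1,-0.056,0.021,0.09,0,0,0.001,1,-0.056,0.021,0.102,0,0,0.001,1,-0.056,0.021,0.11,0,0,0.001,1,-0.056,0.021,0.11,0,0,0.001,1,-0.056,0.021,0.11,0,0,0.001,0.5,-0.056,0.021,0.11,0,0,0.001,0.3,-0.056,0.021,0.11,0,0,0.001,0,-0.056,0.021,0.11,0,0,0.001,0,-0.056,0.021,0.11,0,0,0.001,0], squeeze=40)

```text
t: 4.6
tool_pos: [0.4808, -0.2076, 0.0776]
orientation: [2.249, 2.193, 0.0]
force: [0.3, -0.0, 0.8]
opening: 0.0476
gripper_force: 0.0
```

Call:
move_arm(deltas=[0,0,0,0,0,0,0,0,0,0,0,0,0,0,0,0,0,0,0,0,0], squeeze=50)

```text
t: 4.97
tool_pos: [0.4807, -0.2076, 0.0775]
orientation: [-2.249, -2.193, 0.0]
force: [-0.6, -0.3, 0.5]
opening: 0.0179
gripper_force: 0.0
```

Call:
move_arm(deltas=[0,0,0,0,0,0,0,0,0,0,0,0,0,0,0,0,0,0,0,0,0])

```text
t: 5.35
tool_pos: [0.4807, -0.2076, 0.0775]
orientation: [2.249, 2.193, 0.0]
force: [0.5, -0.5, -0.9]
opening: 0.0138
gripper_force: 50.0
```

Call:
move_arm(deltas=[0,0,-0.003,0,0,0,0,0,0,-0.01,0,0,0,0,0,0,-0.024,0,0,0,0,0,0,-0.044,0,0,0,0,0,0,-0.066,0,0,0,0,0,0,-0.09,0,0,0,0,0,0,-0.115,0,0,0,0,0,0,-0.137,0,0,0,0,0,0,-0.15,0,0,0,0,0,0,-0.157,0,0,0,0,0,0,-0.16,0,0,0,0,0,0,-0.16,0,0,0,0])

```text
t: 6.85
tool_pos: [0.4805, -0.2075, 0.2369]
orientation: [-2.248, -2.193, 0.0]
force: [-0.5, 0.8, -4.1]
opening: 0.0136
gripper_force: 50.0
```

Run:
```python
from h import *
im,d,W=cloud("side");save(im[:,80:500],"s2.png");st=robot.read_state();print(st["tool_pos"],st["gripper_force"],st["wrist_torque"])
cc=np.array([.5175,.292]);ux=np.array([np.cos(.209),np.sin(.209)])
print(delta((.55,.04,.24),pose(5,0)))
print(delta(np.r_[cc+.03*ux,.24],pose(12,0)))
```

```text
[ 0.48041987 -0.20745255  0.23670705] 49.981091022491455 [-0.0606658   0.17180598  0.03394474]
[ 0.2491  0.0634 -0.0032 -0.0011 -0.0006 -0.1123]
[ 0.5072  0.0538 -0.0031 -0.001  -0.0007 -0.2344]
```

View pics/s2.png

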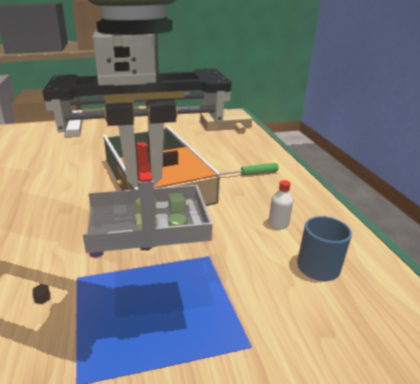

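The tray is lifted level with all four blanks aboard: it sits at (150,215) in the side view, and the bar is firmly held. Carrying it to the chest gently.

Call:
move_arm(deltas=[0.005,0.001,0,0,0,0,0,0.015,0.002,0,0,0,-0.005,0,0.033,0.005,0,0,0,-0.014,0,0.058,0.008,0,0,0,-0.026,0,0.09,0.012,0,0,0,-0.04,0,0.126,0.017,0,0,0,-0.057,0,0.164,0.023,0,0,0,-0.075,0,0.202,0.028,0,0,0,-0.093,0,0.24,0.033,0,0,0,-0.11,0,0.278,0.038,0,0,0,-0.128,0,0.316,0.043,0,0,0,-0.146,0,0.35,0.047,0,0,0,-0.162,0])

```text
t: 8.4
tool_pos: [0.536, 0.1438, 0.2375]
orientation: [-2.062, -2.37, -0.0]
force: [0.5, -0.2, -2.6]
opening: 0.0138
gripper_force: 50.0
```

Call:
move_arm(deltas=[0.024,0.001,0,0,0,-0.008,0,0.042,0.002,0,0,0,-0.014,0,0.053,0.003,0,0,0,-0.018,0,0.058,0.003,0,0,0,-0.02,0,0.06,0.003,0,0,0,-0.02,0,0.06,0.003,0,0,0,-0.02,0])

```text
t: 9.15
tool_pos: [0.5314, 0.2004, 0.2375]
orientation: [2.041, 2.388, -0.0]
force: [0.1, -0.5, -3.6]
opening: 0.0134
gripper_force: 50.0
```

```bash
cat >> h.py <<'E'
cc=np.array([.5175,.292]);ux=np.array([np.cos(.209),np.sin(.209)])
def tip(s,tilt,bz):
    R=pose(12,tilt); return np.r_[cc+s*ux,bz]+.0075*R.as_matrix()[:,2],R
E
python3 - <<'E'
from h import *
st=robot.read_state();print(st["t"],st["tool_pos"],Ro.from_rotvec(st["orientation"]).as_matrix().round(3)[:,1])
for a in ((.04,0,.2),(.04,10,.17)): print(delta(*tip(*a)))
E
```

```text
9.15 [0.53136217 0.20044358 0.23751723] [0.988 0.156 0.   ]
[ 0.0947  0.0405  0.045   0.      0.0002 -0.0531]
[ 0.0948  0.0418  0.0749 -0.1745  0.0048 -0.053 ]
```

Call:
move_arm(deltas=[0.005,0.002,0,0,0,-0.003,0,0.018,0.008,0,0,0,-0.01,0,0.038,0.017,0,0,0,-0.021,0,0.058,0.025,0.005,0,0,-0.032,0,0.077,0.033,0.012,0,0,-0.043,0,0.09,0.038,0.022,0,0,-0.05,0,0.094,0.04,0.033,-0.03,0.001,-0.053,0,0.095,0.041,0.045,-0.07,0.002,-0.053,0,0.095,0.042,0.057,-0.11,0.003,-0.053,0,0.095,0.042,0.067,-0.15,0.004,-0.053,0,0.095,0.042,0.075,-0.174,0.005,-0.053,0,0.095,0.042,0.075,-0.174,0.005,-0.053,0])

```text
t: 10.65
tool_pos: [0.5566, 0.3013, 0.1608]
orientation: [1.904, 2.354, 0.202]
force: [0.2, 0.2, -4.3]
opening: 0.0136
gripper_force: 50.0
```

Run:
```python
from h import *
im,d,W=cloud("scene");im2,_,_=cloud("side");save(np.hstack([im[60:300,200:480],im2[60:300,120:400]]),"s3.png")
st=robot.read_state();print(st["t"],st["tool_pos"],Ro.from_rotvec(st["orientation"]).as_matrix().round(3)[:,1])
for a in ((.04,10,.165),(.037,15,.163),(.034,20,.163),(.03,26,.163),(.027,32,.163),(.025,38,.163),(.025,42,.163)): print(delta(*tip(*a)))
```

```text
10.75 [0.55774695 0.301557   0.16237888] [0.963 0.206 0.172]
[-0.001  -0.0009  0.0047 -0.0013 -0.0005  0.0009]
[-0.001  -0.0035  0.0061 -0.0886 -0.0005  0.0009]
[-0.001  -0.0058  0.0055 -0.1759 -0.0005  0.0009]
[-0.001  -0.009   0.0046 -0.2806 -0.0006  0.0009]
[-0.001  -0.0112  0.0039 -0.3853 -0.0006  0.0008]
[-0.001  -0.0125  0.0032 -0.49   -0.0007  0.0008]
[-0.001  -0.012   0.0029 -0.5599 -0.0007  0.0008]
```

View pics/s3.png

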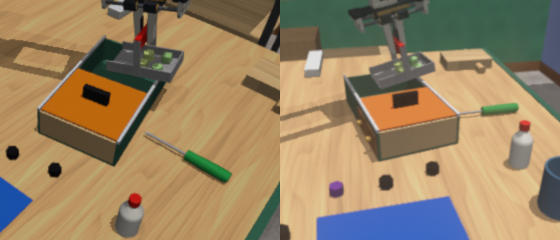

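The tray is at (150,60) in the left view, over the compartment with its lip toward the robot, and the blanks are still on it. Tipping gently.

Call:
move_arm(deltas=[-0.001,-0.002,0.004,-0.04,0,0,0,-0.001,-0.003,0.006,-0.09,0,0,0,-0.001,-0.005,0.006,-0.13,0,0,0,-0.001,-0.006,0.006,-0.18,0,0,0,-0.001,-0.007,0.005,-0.23,0,0,0,-0.001,-0.009,0.005,-0.28,0,0,0,-0.001,-0.01,0.004,-0.33,0,0,0,-0.001,-0.011,0.004,-0.38,0,0,0,-0.001,-0.012,0.004,-0.42,0,0,0,-0.001,-0.012,0.003,-0.46,0,0,0,-0.001,-0.012,0.003,-0.5,0,0,0,-0.001,-0.012,0.003,-0.54,0,0,0])

```text
t: 12.25
tool_pos: [0.5478, 0.2983, 0.1588]
orientation: [1.63, 2.013, 0.754]
force: [0.3, -0.4, -1.9]
opening: 0.0138
gripper_force: 50.0
```

Call:
move_arm(deltas=[0,0,0,0,0,0,0,0,0,0,0,0,0,0,0,0,0,0,0,0,0,0,0,0,0,0,0,0])

```text
t: 12.75
tool_pos: [0.5474, 0.2981, 0.1578]
orientation: [1.631, 2.014, 0.752]
force: [0.3, 0.1, -2.0]
opening: 0.0134
gripper_force: 50.0
```

Run:
```python
from h import *
im,d,W=cloud("scene");im2,_,_=cloud("side");save(np.hstack([im[60:260,240:440],im2[60:260,150:350]]).repeat(2,0).repeat(2,1),"s4.png")
st=robot.read_state();print(st["t"],st["tool_pos"],st["force"],Ro.from_rotvec(st["orientation"]).as_matrix().round(3)[:,1])
print(delta(*tip(.025,42,.2)),delta(*tip(.04,0,.245)))
```

```text
12.85 [0.54718364 0.29800604 0.15758807] [ 0.31433339  0.51016671 -1.4814438 ] [0.739 0.157 0.655]
[ 0.0003  0.0239 -0.028  -0.019  -0.0007  0.0002] [ 3.00e-04  5.97e-02 -5.40e-02  7.14e-01 -6.00e-04  4.00e-04]
```

View pics/s4.png

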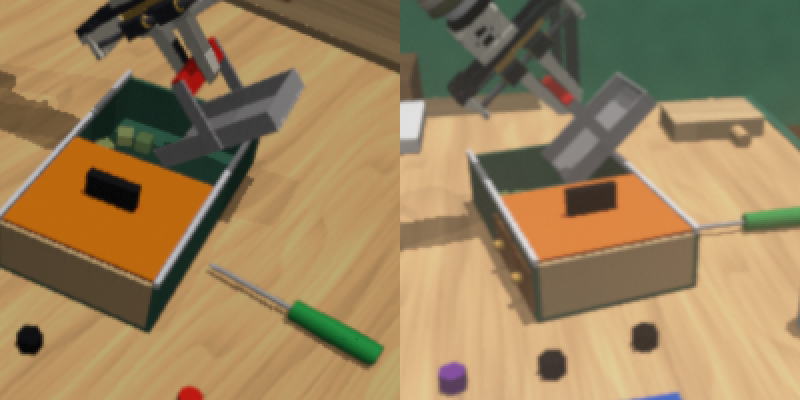

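The tray is visibly empty, and the blanks lie in the compartment at about (130,140). Raising and levelling.

Call:
move_arm(deltas=[0,0.008,-0.01,0,0,0,0,0,0.022,-0.027,0,0,0,0,0,0.038,-0.045,0,0,0,0,0,0.05,-0.059,0.05,0,0,0,0,0.056,-0.062,0.15,0,0,0,0,0.06,-0.062,0.27,0,0,0,0,0.06,-0.06,0.4,0,0,0,0,0.06,-0.058,0.53,0,0,0,0,0.06,-0.056,0.64,0,0,0,0,0.06,-0.054,0.7,0,0,0,0,0.06,-0.054,0.714,0,0,0,0,0.06,-0.054,0.714,0,0,0])

```text
t: 14.35
tool_pos: [0.557, 0.3002, 0.238]
orientation: [1.976, 2.442, 0.002]
force: [0.4, 0.2, -1.7]
opening: 0.0137
gripper_force: 50.0
```

Run:
```python
from h import *
im,d,W=cloud("scene");im2,d2,W2=cloud("side");save(np.hstack([im[60:260,240:440],im2[60:260,150:350]]).repeat(2,0).repeat(2,1),"s5.png")
st=robot.read_state();print(st["t"],st["tool_pos"],st["force"],Ro.from_rotvec(st["orientation"]).as_matrix().round(3))
print(delta((.481,-.208,.24),pose(3,0)))
```

```text
14.45 [0.55657538 0.30025691 0.2381254 ] [-0.18369558 -0.5500423  -2.76470794] [[-0.209  0.978  0.001]
 [ 0.978  0.209  0.001]
 [ 0.001  0.002 -1.   ]]
[-0.4812 -0.1802 -0.0025  0.0015 -0.0007  0.1583]
```

View pics/s5.png

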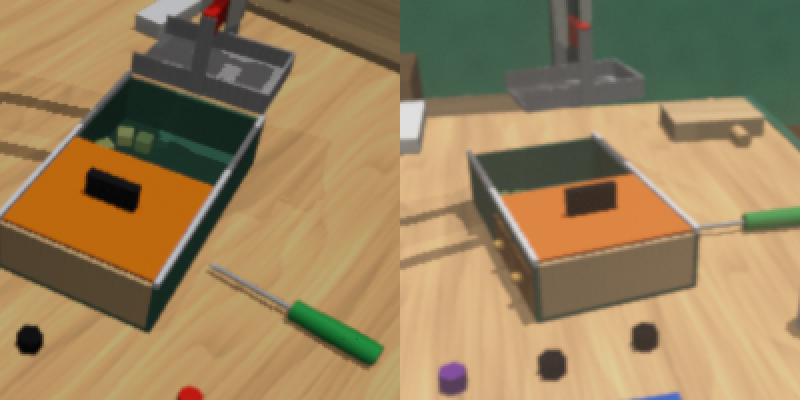

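The tray's visible floor is empty. Three blanks show in the compartment, and the fourth is probably behind the cover edge; I'll check with the wrist camera before closing. Carrying the tray back.

Call:
move_arm(deltas=[-0.008,-0.003,0,0,0,0.003,0,-0.028,-0.01,0,0,0,0.01,0,-0.06,-0.022,0,0,0,0.02,0,-0.1,-0.037,0,0,0,0.033,0,-0.145,-0.054,0,0,0,0.048,0,-0.19,-0.071,0,0,0,0.063,0,-0.235,-0.088,0,0,0,0.078,0,-0.28,-0.105,0,0,0,0.093,0,-0.325,-0.122,0,0,0,0.108,0,-0.37,-0.139,0,0,0,0.122,0,-0.405,-0.152,0,0,0,0.135,0,-0.435,-0.163,0,0,0,0.145,0])

```text
t: 15.95
tool_pos: [0.4866, -0.1617, 0.2376]
orientation: [2.15, 2.29, 0.0]
force: [0.4, -0.1, -2.1]
opening: 0.0136
gripper_force: 50.0
```

Call:
move_arm(deltas=[-0.02,-0.008,0,0,0,0.005,0,-0.035,-0.012,0,0,0,0.009,0,-0.045,-0.013,0,0,0,0.012,0,-0.045,-0.013,0,0,0,0.012,0,-0.045,-0.013,0,0,0,0.012,0])

```text
t: 16.58
tool_pos: [0.4783, -0.2046, 0.2374]
orientation: [-2.161, -2.28, -0.001]
force: [0.5, -0.3, -2.7]
opening: 0.0137
gripper_force: 50.0
```

Run:
```python
from h import *
st=robot.read_state();print(st["t"],st["tool_pos"],st["force"],Ro.from_rotvec(st["orientation"]).as_matrix().round(3)[:,1:])
print(delta((.481,-.208,.079),pose(3,0)))
```

```text
16.575 [ 0.47826723 -0.20457631  0.23736906] [ 0.53844806 -0.34098732 -2.68447308] [[ 0.999  0.   ]
 [ 0.054  0.001]
 [ 0.    -1.   ]]
[-0.0037  0.0025  0.1584  0.     -0.0006  0.0014]
```

Call:
move_arm(deltas=[-0.001,0,0.006,0,0,0,0,-0.002,0.001,0.022,0,0,0,0,-0.003,0.002,0.045,0,0,0,0,-0.004,0.002,0.07,0,0,0,0,-0.004,0.002,0.095,0,0,0,0,-0.004,0.002,0.118,0,0,0,0,-0.004,0.002,0.135,0,0,0,0,-0.004,0.002,0.146,0,0,0,0,-0.004,0.002,0.152,0,0,0,0,-0.004,0.002,0.156,0,0,0,0,-0.004,0.002,0.158,0,0,0,0,-0.004,0.002,0.158,0,0,0,0])

```text
t: 18.08
tool_pos: [0.4806, -0.2091, 0.0797]
orientation: [2.161, 2.28, 0.001]
force: [-0.9, 0.4, -2.3]
opening: 0.014
gripper_force: 50.0
```

Call:
move_arm(deltas=[0,0,0.001,0,0,0,0,0,0,0.001,0,0,0,0])

```text
t: 18.32
tool_pos: [0.4804, -0.209, 0.0785]
orientation: [-2.162, -2.28, -0.0]
force: [0.2, 0.1, -2.7]
opening: 0.0139
gripper_force: 50.0
```

Call:
move_arm(deltas=[0,0,0.0005,0,0,0,0,0,0,0.001,0,0,0,0,0,0,0.001,0,0,0,0])

```text
t: 18.7
tool_pos: [0.4803, -0.209, 0.0775]
orientation: [-2.161, -2.28, -0.0]
force: [-0.1, 0.5, -0.7]
opening: 0.0134
gripper_force: 50.0
```

Call:
move_arm(deltas=[0,0,0,0,0,0,0.2,0,0,0,0,0,0,0.3,0,0,0,0,0,0,0.6,0,0,0,0,0,0,1,0,0,0,0,0,0,1,0,0,0,0,0,0,1,0,0,-0.005,0,0,0,1,0,0,-0.02,0,0,0,1,0,0,-0.05,0,0,0,1,0,0,-0.09,0,0,0,1,0,0,-0.13,0,0,0,1,0,0,-0.16,0,0,0,1])

```text
t: 20.2
tool_pos: [0.4809, -0.2093, 0.241]
orientation: [2.16, 2.278, 0.002]
force: [0.2, -0.4, -0.5]
opening: 0.0927
gripper_force: 0.0
```

Run:
```python
from h import *
st=robot.read_state();print(st["t"],st["tool_pos"],st["force"],st["opening"])
# cover gripping: tool y along chest y -> heading 12-90=-78 or 102
c=np.array([.5345,.214]);
im,d,W=cloud("scene")
hsv=cv2.cvtColor(im,cv2.COLOR_RGB2HSV);h,s,v=[hsv[...,i] for i in range(3)];x,y,z=[W[...,i] for i in range(3)]
p=W[((h<8)|(h>172))&(s>130)&(v>80)&(z>.085)&(z<.11)&(y<-.1)];print(cv2.minAreaRect((p[:,:2]*1000).astype(np.float32)),np.median(p[:,2]))
for yaw in(-78,102): print(delta((.53,.05,.26),pose(yaw,0)),st["q"][[0,5]])
```

```text
20.2 [ 0.48086328 -0.20932447  0.24096048] [ 0.18334768 -0.37133711 -0.47962803] 0.09272404068389066
((478.8599548339844, -208.21400451660156), (14.558775901794434, 102.78618621826172), 3.2295444011688232) 0.09889705181943834
[ 0.2571  0.0615 -0.0154  0.0091 -0.0017  1.4145] [-0.50856539 -0.56173629]
[ 0.2571  0.0615 -0.0154  0.0018  0.0095 -1.727 ] [-0.50856539 -0.56173629]
```

The tray stands upright on the mat. Next I'll look into the compartment on the way to the cover handle.

Run:
```python
from h import *
print(delta((.54,.11,.26),pose(12,0)))
```

```text
[ 0.3165  0.0747 -0.0155  0.007   0.0048 -0.1562]
```

Call:
move_arm(deltas=[0.015,0.003,-0.002,0,0,-0.008,1,0.05,0.011,-0.008,0,0,-0.024,1,0.095,0.022,-0.015,0,0,-0.047,1,0.145,0.034,-0.015,0,0,-0.072,1,0.195,0.046,-0.015,0,0,-0.096,1,0.24,0.057,-0.015,0,0,-0.118,1,0.28,0.066,-0.015,0,0,-0.138,1,0.305,0.072,-0.015,0,0,-0.15,1,0.315,0.075,-0.015,0,0,-0.156,1,0.315,0.075,-0.015,0,0,-0.156,1,0.315,0.075,-0.015,0,0,-0.156,1])

```text
t: 21.62
tool_pos: [0.5382, 0.1087, 0.2522]
orientation: [-1.978, -2.44, 0.001]
force: [0.1, 0.7, -0.4]
opening: 0.093
gripper_force: 0.0
```

Run:
```python
from h import *
im,d,W=cloud("wrist");save(im,"w6.png");st=robot.read_state();print(st["t"],st["tool_pos"])
hsv=cv2.cvtColor(im,cv2.COLOR_RGB2HSV);h,s,v=[hsv[...,i] for i in range(3)];x,y,z=[W[...,i] for i in range(3)]
m=(z>.098)&(z<.113)&(v<80)&(y>0)&(x>.45)&(x<.65)&(y<.3);p=W[m];print(len(p),cv2.minAreaRect((p[:,:2]*1000).astype(np.float32)) if len(p)>5 else 0)
m=(z>.073)&(z<.079)&(h<22)&(s>130);p=W[m];print(len(p),cv2.minAreaRect((p[:,:2]*1000).astype(np.float32)) if len(p)>5 else 0)
print(delta((.5515,.1335,.2),pose(102,0)))
```

```text
21.675 [0.53831768 0.10857195 0.25233963]
688 ((552.7313232421875, 138.78001403808594), (58.0687141418457, 12.991683959960938), 12.181549072265625)
19411 ((553.187255859375, 137.86813354492188), (177.26535034179688, 164.7716522216797), 11.931468963623047)
[ 2.1700e-02  1.8100e-02  5.2300e-02 -1.0000e-04 -4.0000e-04 -1.5723e+00]
```

View pics/w6.png

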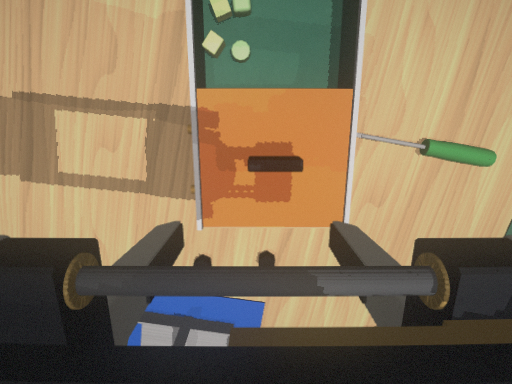

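All four blanks show in the compartment around (230,25), and the handle is at (275,163). Turning and going over the handle.

Call:
move_arm(deltas=[0.003,0.003,0,0,0,-0.16,1,0.007,0.006,0,0,0,-0.33,1,0.012,0.01,0,0,0,-0.5,1,0.017,0.014,0.01,0,0,-0.67,1,0.022,0.018,0.02,0,0,-0.84,1,0.026,0.02,0.03,0,0,-1.01,1,0.026,0.02,0.04,0,0,-1.18,1,0.026,0.02,0.048,0,0,-1.34,1,0.026,0.02,0.052,0,0,-1.48,1,0.026,0.02,0.052,0,0,-1.57,1,0.026,0.02,0.052,0,0,-1.572,1,0.026,0.02,0.052,0,0,-1.572,1])

```text
t: 23.18
tool_pos: [0.5528, 0.1386, 0.2007]
orientation: [-0.325, 3.124, 0.001]
force: [0.4, -0.2, 0.2]
opening: 0.0928
gripper_force: 0.0
```

Run:
```python
from h import *
st=robot.read_state();print(st["t"],st["tool_pos"])
print(delta((.553,.138,.095),pose(102,0)))
```

```text
23.175 [0.55275622 0.13859613 0.20070453]
[-1.000e-04 -7.000e-04  1.057e-01  3.000e-04  4.000e-04 -1.900e-03]
```

Call:
move_arm(deltas=[0,0,0.015,0,0,0,1,0,0,0.04,0,0,0,1,0,0,0.065,0,0,0,1,0,0,0.085,0,0,0,1,0,0,0.097,0,0,0,1,0,0,0.103,0,0,0,1,0,0,0.105,0,0,0,0.5,0,0,0.105,0,0,0,0.3,0,0,0.105,0,0,0,0.1,0,0,0.105,0,0,0,0,0,0,0.105,0,0,0,0,0,0,0.105,0,0,0,0], squeeze=15)

```text
t: 24.68
tool_pos: [0.5527, 0.1391, 0.0956]
orientation: [-0.33, 3.124, 0.001]
force: [-0.3, -0.6, -0.5]
opening: 0.0375
gripper_force: 0.0
```

Call:
move_arm(deltas=[0,0,0,0,0,0,0,0,0,0,0,0,0,0,0,0,0,0,0,0,0,0,0,0,0,0,0,0])

```text
t: 25.18
tool_pos: [0.5526, 0.139, 0.0954]
orientation: [0.33, -3.124, -0.0]
force: [0.2, -1.3, -0.0]
opening: 0.0137
gripper_force: 15.0
```

Run:
```python
from h import *
st=robot.read_state();print(st["t"],st["tool_pos"],st["opening"],st["gripper_force"],st["force"])
print(delta((.5192,.2966,.095),pose(102,0)))
```

```text
25.175 [0.55262974 0.1389937  0.09544708] 0.013740919932643859 14.999449253082275 [ 0.16059983 -1.27444461 -0.0106201 ]
[-2.000e-04  1.611e-01  5.000e-04  1.000e-04 -0.000e+00  8.000e-04]
```

Call:
move_arm(deltas=[0,0.005,0,0,0,0,0,0,0.018,0,0,0,0,0,0,0.035,0,0,0,0,0,0,0.053,0,0,0,0,0,0,0.071,0,0,0,0,0,0,0.089,0,0,0,0,0,0,0.107,0,0,0,0,0,0,0.124,0,0,0,0,0,0,0.137,0,0,0,0,0,0,0.145,0,0,0,0,0,0,0.15,0,0,0,0,0,0,0.15,0,0,0,0])

```text
$.deltas: bad value
```

Call:
move_arm(deltas=[0,0.002,0,0,0,0,0,0,0.004,0,0,0,0,0,0,0.006,0,0,0,0,0,0,0.006,0,0,0,0,0])

```text
t: 25.68
tool_pos: [0.5513, 0.1454, 0.0955]
orientation: [-0.33, 3.124, 0.001]
force: [-0.3, -0.1, -0.9]
opening: 0.0138
gripper_force: 15.0
```

The first call was refused because it had one number too many; the second slid the cover 6 mm. Continuing.

Call:
move_arm(deltas=[0,0.005,0,0,0,0,0,0,0.018,0,0,0,0,0,0,0.035,0,0,0,0,0,0,0.053,0,0,0,0,0,0,0.071,0,0,0,0,0,0,0.089,0,0,0,0,0,0,0.107,0,0,0,0,0,0,0.122,0,0,0,0,0,0,0.133,0,0,0,0,0,0,0.14,0,0,0,0,0,0,0.144,0,0,0,0,0,0,0.144,0,0,0,0,0])

```text
t: 27.18
tool_pos: [0.5213, 0.2874, 0.0955]
orientation: [-0.331, 3.123, 0.002]
force: [6.6, 1.8, -4.7]
opening: 0.0143
gripper_force: 15.0
```

Call:
move_arm(deltas=[0,0.002,0,0,0,0,0,0,0.004,0,0,0,0,0,0,0.006,0,0,0,0,0,0,0.006,0,0,0,0,0])

```text
t: 27.68
tool_pos: [0.5203, 0.2924, 0.0955]
orientation: [-0.33, 3.123, 0.0]
force: [5.8, -1.2, -4.3]
opening: 0.0137
gripper_force: 15.0
```

Call:
move_arm(deltas=[0,0.001,0,0,0,0,0,0,0.002,0,0,0,0,0,0,0.003,0,0,0,0,0,0,0.003,0,0,0,0,0])

```text
t: 28.18
tool_pos: [0.5203, 0.2925, 0.0955]
orientation: [-0.328, 3.124, -0.006]
force: [7.5, -13.3, -1.1]
opening: 0.014
gripper_force: 15.0
```

The force rose to about 13 N at the end stop, so the cover is shut. Releasing and retreating.

Call:
move_arm(deltas=[0,-0.001,0,0,0,0,0,0,-0.001,0,0,0,0,0.3,0,-0.001,0,0,0,0,0.6,0,-0.001,0,0,0,0,1,0,-0.001,0,0,0,0,1,0,-0.001,0,0,0,0,1,0,-0.001,0,0,0,0,1,0,-0.001,-0.015,0,0,0,1,0,-0.001,-0.04,0,0,0,1,0,-0.001,-0.08,0,0,0,1,0,-0.001,-0.12,0,0,0,1,0,-0.001,-0.15,0,0,0,1])

```text
t: 29.68
tool_pos: [0.5202, 0.2939, 0.2492]
orientation: [-0.329, 3.121, 0.002]
force: [-0.1, 0.0, -0.7]
opening: 0.0926
gripper_force: 0.0
```

Run:
```python
from h import *
im,d,W=cloud("scene");save(im,"s7.png");st=robot.read_state();print(st["t"],st["tool_pos"],st["opening"])
for c in("scene","side"):
    im,d,W=cloud(c)
    hsv=cv2.cvtColor(im,cv2.COLOR_RGB2HSV);h,s,v=[hsv[...,i] for i in range(3)];x,y,z=[W[...,i] for i in range(3)]
    m=(z>.072)&(z<.08)&(h>8)&(h<22)&(s>130)&(x<.7)&(y>.0);p=W[m];print(len(p),cv2.minAreaRect((p[:,:2]*1000).astype(np.float32)))
```

```text
29.725 [0.52162694 0.29454522 0.25375188] 0.09306912006853417
2715 ((516.7713623046875, 290.6966552734375), (177.75758361816406, 170.93499755859375), 11.624479293823242)
1362 ((519.1702880859375, 291.9921569824219), (173.65870666503906, 169.54539489746094), 11.952364921569824)
```

View pics/s7.png

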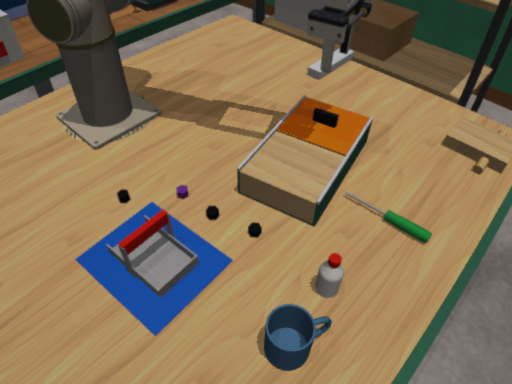

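The cover is fully shut at about (320,120), the empty tray stands on the mat at (155,255), and the bottle, screwdriver and mug haven't moved.

```bash
python3 -c "
from plant import robot
print(robot.close_job())"
```

```text
the job is handed in; nothing more can be done
None
```

The job is done and handed in at about 30 s: all four blanks are in the compartment, the empty tray stands upright on the mat, the cover is shut to its stop, and the glue bottle, screwdriver and mug were left untouched.

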